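# Feed the board on by one row and take the picture

### The job

Bring the next row of connectors under the inspection camera: with your fingertips push the hand wheel round clockwise (seen from above) by its red upright handle through exactly one full turn, so that the handle ends where it began, and then press the yellow picture button fully down and let it come up again. Only push gently: do not pinch the handle and do not press the button before the turn is complete, and leave the loose things on the bench where they are.

Things in the scene. Friction and masses are not known exactly. Their poses are not given: they have to be found in the camera images.
- wheel (a joint): Angle of the aluminium hand wheel about its upright axis, rad; grows clockwise seen from above, starts anywhere from 0.5 to 5.7 and may go from 0 to 16 (stops). It stays where it is left; stiff friction of about 0.12 N m, so about 2 N at the handle. One turn is 6.283 and moves the carriage 15 mm.
- hub (a point): Fixed point on the wheel's upright axis, 94 mm above the bench, at the mid-height of the rim. The wheel lies flat: rim of radius 68 mm made of 12 mm round bar (top at 100 mm above the bench), three spokes and a hub of 18 mm radius (top at 106 mm). It stands on a grey gearbox 110 x 110 x 70 mm.
- handle_mid (a point): Centre (half-way up) of the red upright handle of the wheel: a round grip, free to spin on its pin, 22 mm in diameter and 56 mm high, on the rim 68 mm from the axis, standing from 103 to 159 mm above the bench. Clear to its sides above the rim.
- handle: The same red handle; this origin is the centre of its lower end, 103 mm above the bench, 68 mm from the wheel's axis.
- camera (a point): Top of the black inspection camera fixed over the board, 205 mm above the bench, 220 mm from the wheel axis along the feed's +y; its bracket reaches 211 mm high and its post stands 88 mm to the +x side of it. The feed's low bed (120 mm wide, up to 70 mm high) runs under it, from the gearbox to 355 mm from the wheel axis.
- board_mid (a point): Centre of the green circuit board (90 x 180 mm, 11 black connectors in rows 15 mm apart) clamped on the carriage of the feed, 60 mm above the bench; it is driven by the wheel only, away from the wheel as the wheel turns clockwise.
- shutter_top (a point): Centre of the top of the yellow round picture button, 36 mm in diameter, in a grey housing fixed to the bench right of the feed; its top is 22 mm above the bench while up.
- shutter (a joint): Travel of the picture button, m: 0 up, 0.006 fully down; a spring of about 4 N at the bottom lifts it again. More than 0.0045 takes the picture.
- jar_mid (a point): Loose white-capped jar, 52 mm in diameter and 60 mm high, beyond the wheel; its centre. Bystander: leave it alone.
- spool_mid (a point): Loose metal spool, 56 mm in diameter and 40 mm high, at the far edge; its centre. Bystander: leave it alone.
- flux_mid (a point): Loose bottle with a red cap, 44 mm in diameter and 100 mm high, at the far edge; its centre. Bystander: leave it alone.
- tin_mid (a point): Loose open brass tin, 68 mm in diameter and 50 mm high, at the far edge; its centre. Bystander: leave it alone.
- driver_mid (a point): Loose screwdriver lying on the right of the bench; its centre. Bystander: leave it alone.
- connector_mid (a point): Loose black connector, 16 x 60 x 14 mm, lying between the robot and the wheel; its centre. Bystander: leave it alone.
- spare_mid (a point): Loose spare green board, 70 x 200 x 15 mm, lying on the right of the bench; its centre. Bystander: leave it alone.
There are look-alikes about, which are no part of the job. Of the things that look like the part that bears shutter_top, take the one that is nearest to the robot's base at the start.

How it is judged:
On the way, in this order (a step that is already met when the one before it is completed fails the run):
1. the fingers push on the handle on the far half of its way round (contact force between the fingers and handle above 0.3 N and distance of handle from where it was at the start of the episode above 0.1 m).
2. the wheel has been pushed clockwise through one full turn and stands still (distance of handle from where it was at the start of the episode below 0.014 m and value of joint wheel between 6.5 and 12.25 rad and distance of board_mid from where it was at the start of the episode between 0.0144 and 0.0156 m and velocity of joint wheel between -0.1 and 0.1 rad/s), for 0.2 s.
3. the picture button is pressed fully down (value of joint shutter above 0.0045 m), for 0.05 s.
At the end, for the whole second after the job is handed in: The wheel has made one clockwise turn: the handle is within 14 mm (about 12 degrees) of where it began, the board has gone on by 15 mm give or take 0.6 mm, the wheel is at rest and the button is up again (distance of handle from where it was at the start of the episode below 0.014 m and value of joint wheel between 6.5 and 12.25 rad and distance of board_mid from where it was at the start of the episode between 0.0144 and 0.0156 m and velocity of joint wheel between -0.05 and 0.05 rad/s and value of joint shutter below 0.0015 m); the robot touches nothing.
It fails at once if the handle is gripped or shoved with more than 30 N (contact force between the fingers and handle above 30 N).
It fails at once if the picture button is pressed before the turn is complete (value of joint shutter above 0.003 m and not (distance of handle from where it was at the start of the episode below 0.014 m and value of joint wheel between 6.5 and 12.25 rad and distance of board_mid from where it was at the start of the episode between 0.0144 and 0.0156 m)).
It fails at once if a loose bystander is lifted or moved more than 20 mm (distance of any of jar_mid, spool_mid, flux_mid, tin_mid, driver_mid, connector_mid, spare_mid from where it was at the start of the episode above 0.02 m).
It also fails if it takes over 64 s, if anything falls off the work surface, if the arm or the gripper's body presses on something with over 40 N, if the wrist force passes 120 N, or if a joint passes its speed limit or range.

### The arm

A 6-joint arm with a two-finger parallel gripper is mounted at the origin on the work surface. World frame = base frame: x ahead of the robot, y to its left, z up, the work surface at z = 0. Lengths are in m, angles in rad, forces in N, time in s.
With the tool pointing down it reaches from about 0.4 to 0.825 m from the base axis. Payload 7 kg.
Tool frame: the origin (TCP) lies at the very end of the fingers, on their centre line; the grasp point (between the pads) lies 19 mm behind it (hold_point_z is the distance from the TCP to the grasp point, in m); y points along the fingers, z is the direction in which the jaws open and shut, and the axes are right-handed (so a half turn about y gives the same grasp; the last joint's range is limited). The gripper opens to 85 mm and grips with 20 to 120 N. Pads are 22 mm wide; open, the fingers measure 114 mm over their backs; the gripper's body (76 mm by 85 mm) begins 54 mm behind the grasp point. The pads swing forward as they close: fully open they stand 13 mm farther back than shut.
Start: joints at [1.532, 0.359, 0.012, 0, -1.224, -0.288], TCP at [0.217, 0.639, 0.231] pointing down, gripper open.
Joint ranges: [-3.07, 3.07], [-1.43, 2.12], [-1.02, 1.25], [-3.03, 1.67], [-3.05, -0], [-3.03, 3.03]. Speed limits (rad/s): [2.39, 2.39, 3.01, 3.14, 3.14, 3.14].

### API

Orientations are given as a unit quaternion [x, y, z, w].
In Python, from cell import * gives the robot as it stands.
- The arm moves only by the tool send_rows, never from a script. Its argument "motion" is a list of rows, each an object with "jaw": the finger opening in cm, from 0 to 8.54; "linear": the shift along the world's x, y, z in cm, a list of three; "dr": the turn, a rotation vector about the world's x, y, z in units of 6 degrees (1.0 is 6 degrees), a list of three. A call has exactly 10 rows; each row is the pose to reach, as a shift and turn from the pose commanded when the call began; what a row does not reach only later rows make up. A row lasts 1/12 s, in which the tool goes at most 41.7 mm and 7.16 degrees, less where a joint would pass 70% of its speed; a pose out of reach is approached as far as the arm can. A call with a gripper value outside its range is refused whole. The fingers move at their own pace and stop on an object; "newtons" is the grip in N (left out, the last holds). Time passes only in rows, so rows that repeat a pose let the fingers close, or fill a call up. It gives the time, the measured TCP pose, the force and the opening at its end, in the units of the state.
- observe(): the state, without advancing time (a new reading comes with each control period).
- snapshot(name): name is "side" or "top"; returns the picture (480x640x3 uint8, red, green, blue); there is no depth.
- calibration(name): a dict with "fovy" (degrees; the focal length in pixels is half the picture's height over the tangent of half this angle, whatever the lens; pixels are square), "cx", "cy" (the principal point, pixels), "world_from_camera" (4x4, takes a point from camera to world coordinates). Camera axes: x right, y down, z forward; pixel columns grow to the right and rows downward; lengths in m; the calibration is good to about 2 mm. A picture is of the moment at which its call begins. calibration takes no time and is no camera call.
- close_job(): hands the job in, once; it reports no verdict.
Trained networks look in the newest picture that a camera, given by its name, has taken for a name from the list of things; names that differ only in an ending like _2 or _b are one class to them, and where a whole thing is asked for, a point or a joint stands for the part that bears it (a point fixed in the world has none). Each returns a list of dicts, best first, with "confidence" (0 to 1); they miss things now and then, are a little off and sometimes report something else, mostly with a low value. They report only what shows in the picture. A call takes as long as a camera call. They do not tell look-alikes from the thing itself.
- recognise(camera, target): "box" ([left, top, width, height] in pixels, round what is visible of it).
- regions_of(camera, target): "pixels" (480x640 bool, what is visible of it) and "box" ([left, top, width, height] in pixels, round what is visible of it).
The state is a dict: "clock": time; "qpos": joint angles; "joint_vel": joint speeds; "effort": joint torques, N m; "position": TCP position; "ee_rot": TCP orientation; "ft_force": force on the tool from outside, world axes, zero at the start; "moment": the same for the moment, N m; "opening": opening from 0.0 (shut) to 1.0 (fully open).
Only numpy, scipy, OpenCV 4.12 (cv2) and the standard library are available. Lean on these libraries where they do the work, as an engineer would, in place of code of your own. Each camera call takes 0.05 s, during which the arm holds its last target.

## Working session

There is one attempt and no reset: what is moved stays moved. The work goes in short steps, Python scripts to look and compute and a tool call to move; the robot and the scene stay as the last step left them, time stands still between calls to the robot, and variables do not carry over. Pictures are saved under pics/ and viewed, and the job is handed in when it is done.

Besides the shell and the picture viewer there is one more tool, called after "Request:" in YAML: its name, and indented under it one key for each argument. send_rows: Moves the arm, as the interface text tells. Its arguments: {"type":"object","properties":{"motion":{"type":"array","items":{"type":"object","properties":{"jaw":{"type":"number"},"linear":{"type":"array","items":{"type":"number"}},"dr":{"type":"array","items":{"type":"number"}}}}},"newtons":{"type":"number"}},"required":["motion"]}

```bash
mkdir -p pics; ls
python3 - <<'E'
from cell import *
import cv2
for n in("side","top"):
    im=snapshot(n); cv2.imwrite(f"pics/{n}0.png",im[:,:,::-1]); print(n,calibration(n))
print(observe())
E
```

```text
pics
side {'fovy': 51.17535235611683, 'cx': 322.6847524426302, 'cy': 237.30662761052898, 'world_from_camera': array([[ 7.33368914e-01, -5.19615499e-01,  4.38371725e-01,
         9.15605971e-02],
       [-6.79830422e-01, -5.61291100e-01,  4.71998834e-01,
        -6.26923449e-01],
       [ 7.96237817e-04, -6.44167707e-01, -7.64883868e-01,
         9.85750418e-01],
       [ 0.00000000e+00,  0.00000000e+00,  0.00000000e+00,
         1.00000000e+00]])}
top {'fovy': 50.06859442738211, 'cx': 319.0149075161405, 'cy': 239.61230718656782, 'world_from_camera': array([[-0.00843173, -0.98429856,  0.1763101 ,  0.34211768],
       [-0.99984946,  0.01097249,  0.0134408 , -0.12135387],
       [-0.01516432, -0.17617023, -0.9842429 ,  1.41574912],
       [ 0.        ,  0.        ,  0.        ,  1.        ]])}
{'clock': 0.1, 'qpos': array([ 1.53210125e+00,  3.59316137e-01,  1.11557485e-02, -2.77469926e-04,
       -1.22408426e+00, -2.88113934e-01]), 'joint_vel': array([-0.00046163, -0.00159353,  0.00294486, -0.00078733, -0.00145558,
       -0.00106388]), 'effort': array([-3.05201684e-03, -5.84765804e+01,  2.94109350e+01,  6.95445970e+00,
       -3.16723308e-03,  2.67284094e-06]), 'position': array([0.21657961, 0.63886893, 0.23046469]), 'ee_rot': array([-0.11503602, -0.69716235,  0.69820146,  0.11509168]), 'ft_force': array([-1.28640362, -0.35446828,  0.16464623]), 'moment': array([-0.0116807 , -0.01149723, -0.05592422]), 'opening': 0.9993632427318084}
```

View pics/side0.png

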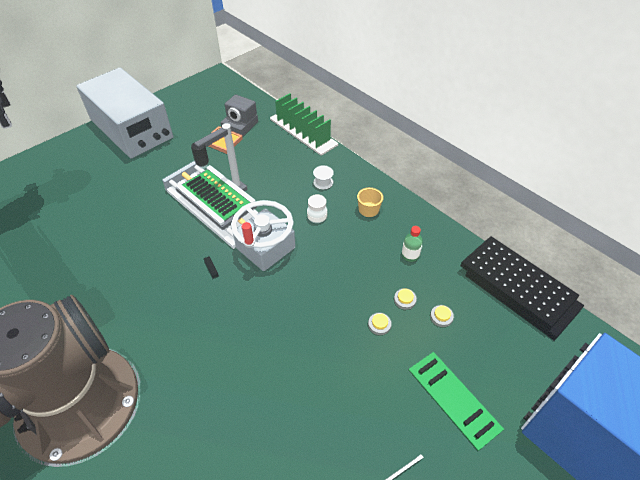

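View pics/top0.png

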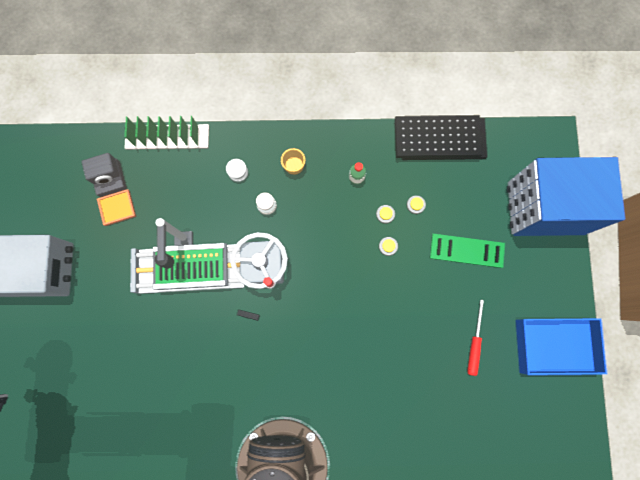

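Side picture: wheel at (262,225) with the red handle at (248,233), buttons at (380,323), (405,298) and (442,316). Top picture: wheel at (260,261), handle at (268,282), buttons at (389,246), (386,214) and (417,204). Next I locate them in the world.

```bash
cat > h.py <<'E'
from cell import *
import numpy as np, cv2
def K(c):
    k=calibration(c); f=240/np.tan(np.radians(k['fovy']/2)); return f,k['cx'],k['cy'],np.array(k['world_from_camera'])
def ray(c,u,v):
    f,cx,cy,T=K(c); d=T[:3,:3]@np.array([(u-cx)/f,(v-cy)/f,1]); return T[:3,3],d
def atz(c,u,v,z):
    o,d=ray(c,u,v); return o+d*(z-o[2])/d[2]
def proj(c,P):
    f,cx,cy,T=K(c); P=np.atleast_2d(P); q=(P-T[:3,3])@T[:3,:3]; return np.c_[q[:,0]/q[:,2]*f+cx,q[:,1]/q[:,2]*f+cy]
def tri(a,b):
    (o1,d1),(o2,d2)=ray("side",*a),ray("top",*b)
    s=np.linalg.lstsq(np.c_[d1,-d2],o2-o1,rcond=None)[0]
    p,q=o1+s[0]*d1,o2+s[1]*d2
    return (p+q)/2,np.linalg.norm(p-q)
E
python3 - <<'E'
from h import *
snapshot("side");snapshot("top")
np.set_printoptions(precision=4,suppress=True)
for c in("side","top"):
  for t,z in(("handle",.131),("shutter_top",.022),("wheel",.094),("connector_mid",.007),("jar_mid",.03),("board_mid",.06)):
    for r in regions_of(c,t):
        ys,xs=np.nonzero(r['pixels'])
        if len(xs)==0: continue
        u,v=xs.mean(),ys.mean()
        b=r['box'];
        print(c,t,round(r['confidence'],2),np.round(b),round(u,1),round(v,1),atz(c,u,v,z), atz(c,b[0]+b[2]/2,b[1]+b[3]/2,z))
print(observe()['clock'])
E
```

```text
side handle 0.7 [244. 224.  12.  21.] 247.1 233.4 [0.4649 0.0242 0.131 ] [0.4672 0.0185 0.131 ]
side shutter_top 0.71 [397. 288.  18.  18.] 405.1 296.5 [ 0.6618 -0.2901  0.022 ] [ 0.6628 -0.2927  0.022 ]
side shutter_top 0.61 [431. 307.  18.  16.] 442.1 313.4 [ 0.6884 -0.3757  0.022 ] [ 0.6828 -0.3752  0.022 ]
side shutter_top 0.44 [371. 314.  18.  16.] 379.8 321.7 [ 0.5711 -0.2957  0.022 ] [ 0.5694 -0.2963  0.022 ]
side wheel 0.94 [232. 197.  62.  54.] 260.6 224.8 [0.5208 0.052  0.094 ] [0.5263 0.0504 0.094 ]
side wheel 0.62 [162. 127. 131. 144.] 230.4 205.2 [0.5062 0.1532 0.094 ] [0.5135 0.1752 0.094 ]
side connector_mid 0.6 [372. 314.  14.  18.] 379.2 321.6 [ 0.5778 -0.2895  0.007 ] [ 0.5754 -0.2906  0.007 ]
side connector_mid 0.43 [207. 256.   9.  22.] 210.6 266.7 [0.389  0.0937 0.007 ] [0.3914 0.092  0.007 ]
side jar_mid 0.69 [306. 195.  19.  24.] 316.6 208.9 [0.6937 0.0451 0.03  ] [0.6963 0.0527 0.03  ]
side board_mid 0.93 [174. 169.  79.  60.] 214.4 196.3 [0.5105 0.2371 0.06  ] [0.5042 0.2303 0.06  ]
side board_mid 0.52 [162. 123. 131. 149.] 230.5 205.3 [0.522  0.1823 0.06  ] 
[... 231 characters left out ...]

top shutter_top 0.54 [381. 209.  14.  10.] 386.3 212.5 [ 0.6663 -0.2898  0.022 ] [ 0.662 -0.296  0.022]
top wheel 0.89 [233. 233.  54.  56.] 259.3 260.8 [0.5247 0.0522 0.094 ] [0.5248 0.0503 0.094 ]
top connector_mid 0.72 [258. 192.  16.  20.] 266.2 202.7 [0.7021 0.0462 0.007 ] [0.7023 0.0471 0.007 ]
top connector_mid 0.66 [239. 311.  21.   9.] 248.4 314.5 [0.3896 0.0917 0.007 ] [0.3871 0.0895 0.007 ]
top jar_mid 0.55 [259. 194.  14.  19.] 266.6 203.3 [0.6945 0.0425 0.03  ] [0.6948 0.0434 0.03  ]
top board_mid 0.9 [154. 241.  75.  48.] 193.2 267.2 [0.514 0.233 0.06 ] [0.5201 0.2379 0.06  ]
top board_mid 0.17 [226. 159.  22.  19.] 237.2 169.6 [0.7833 0.121  0.06  ] [0.7866 0.1211 0.06  ]
0.8
```

Run:
```python
import cv2
a=cv2.imread('pics/top0.png'); b=cv2.imread('pics/side0.png')
x=cv2.resize(a[190:330,120:300],None,fx=4,fy=4,interpolation=cv2.INTER_CUBIC)
cv2.imwrite('pics/topc.png',x)
x=cv2.resize(b[100:290,150:340],None,fx=3.1,fy=3.1,interpolation=cv2.INTER_CUBIC); cv2.imwrite('pics/sidec.png',x)
x=cv2.resize(a[180:270,350:470],None,fx=5,fy=5,interpolation=cv2.INTER_CUBIC); cv2.imwrite('pics/btn.png',x)
```

```text
(no output)
```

View pics/topc.png

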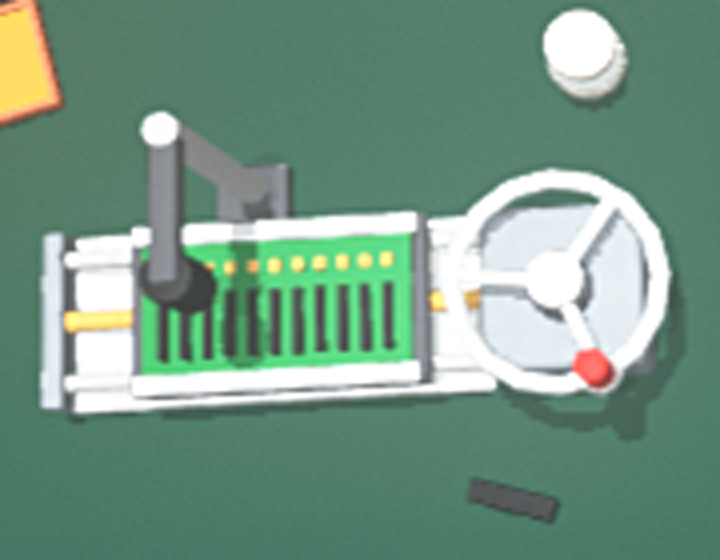

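View pics/sidec.png

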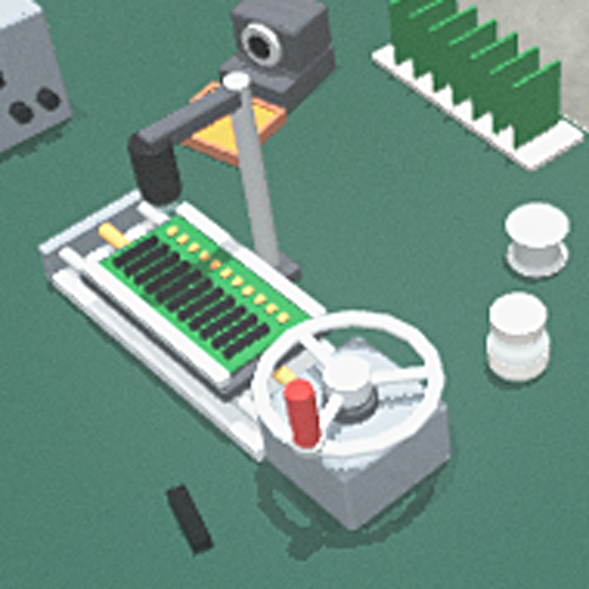

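View pics/btn.png

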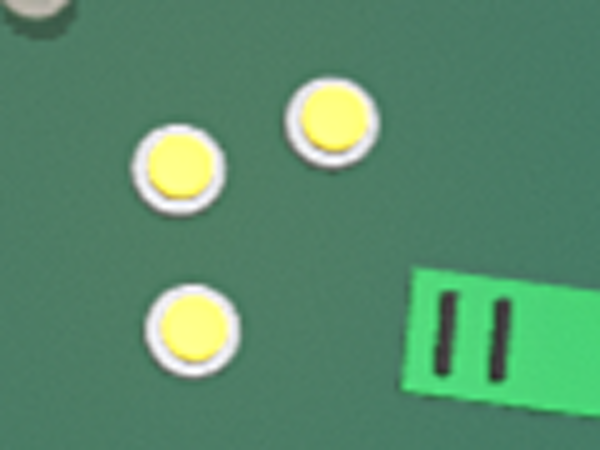

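Run:
```python
from h import *
from scipy.spatial.transform import Rotation as R
from scipy.optimize import least_squares
np.set_printoptions(precision=4,suppress=True)
hub0=np.array([.524,.0515])
res={}
for c,z in(("side",.131),("top",.14)):
    im=cv2.imread(f'pics/{c}0.png')[:,:,::-1].astype(int)
    u,v=proj(c,[.47,.03,.131])[0]
    m=(im[...,0]>130)&(im[...,1]<95)&(im[...,2]<95)
    yy,xx=np.nonzero(m); k=(abs(xx-u)<30)&(abs(yy-v)<30); xx,yy=xx[k],yy[k]
    res[c]=(xx.mean(),yy.mean()); print(c,len(xx),res[c],xx.min(),xx.max(),yy.min(),yy.max(),atz(c,*res[c],z))
print(tri(res['side'],res['top']))
# rim ellipse: bright pixels near rim, radial ring check
def score(p,c,im):
    a=np.linspace(0,2*np.pi,180); s=0
    for r,w in((.068,1),(.056,-.5),(.080,-.5)):
        P=np.c_[p[0]+r*np.cos(a),p[1]+r*np.sin(a),np.full(180,.094)]
        q=proj(c,P).astype(np.float32); s+=w*cv2.remap(im,q[:,0].copy(),q[:,1].copy(),1).mean()
    return s
for c in("side","top"):
    im=cv2.GaussianBlur(cv2.imread(f'pics/{c}0.png',0).astype(np.float32),(0,0),.7)
    g=[(score((x,y),c,im),x,y) for x in np.arange(.50,.55,.001) for y in np.arange(.03,.08,.001)]
    print(c,max(g))
q=observe()['ee_rot'];print(R.from_quat(q).as_matrix())
```

```text
side 136 (np.float64(247.78676470588235), np.float64(234.66176470588235)) 242 252 223 243 [0.4636 0.0201 0.131 ]
top 16 (np.float64(270.375), np.float64(283.8125)) 267 272 281 286 [0.4603 0.018  0.14  ]
(array([0.4616, 0.0183, 0.1339]), np.float64(0.0016705728677911635))Traceback (most recent call last):
  File "<stdin>", line 23, in <module>
  File "<stdin>", line 19, in score
  File "h.py", line 10, in proj
    f,cx,cy,T=K(c); P=np.atleast_2d(P); q=(P-T[:3,3])@T[:3,:3]; return np.c_[q[:,0]/q[:,2]*f+cx,q[:,1]/q[:,2]*f+cy]
              ~^^^
  File "h.py", line 4, in K
    k=calibration(c); f=240/np.tan(np.radians(k['fovy']/2)); return f,k['cx'],k['cy'],np.array(k['world_from_camera'])
ValueError: time passes only in moves, steps and waits
```

```bash
sed -i 's/^def K(c):/import functools\n@functools.lru_cache\ndef K(c):/' h.py
python3 - <<'E'
from h import *
from scipy.spatial.transform import Rotation as R
np.set_printoptions(precision=4,suppress=True)
def score(p,c,im):
    a=np.linspace(0,2*np.pi,180); s=0
    for r,w in((.068,1),(.056,-.5),(.080,-.5)):
        P=np.c_[p[0]+r*np.cos(a),p[1]+r*np.sin(a),np.full(180,.094)]
        q=proj(c,P).astype(np.float32); s+=w*cv2.remap(im,q[:,0].copy(),q[:,1].copy(),1).mean()
    return s
for c in("side","top"):
    im=cv2.GaussianBlur(cv2.imread(f'pics/{c}0.png',0).astype(np.float32),(0,0),.7)
    g=[(score((x,y),c,im),x,y) for x in np.arange(.50,.55,.001) for y in np.arange(.03,.08,.001)]
    print(c,max(g))
o=observe();print(R.from_quat(o['ee_rot']).as_matrix(),o['clock'])
E
```

```text
side (np.float32(81.200485), np.float64(0.527), np.float64(0.05500000000000002))
top (np.float32(81.6939), np.float64(0.527), np.float64(0.05500000000000002))
[[-0.9471  0.     -0.3211]
 [ 0.3211  0.     -0.9471]
 [-0.     -1.     -0.    ]] 0.8
```

Buttons in the top picture: A (389,246) ≈ (0.573,-0.293), B (386,213) ≈ (0.664,-0.29), C (417,204) ≈ (0.69,-0.375). A is nearest to the base (0.64 m against 0.72 and 0.78), and the enlarged crop shows all three clearly, so A is the one. The hub is at (0.527,0.055), with the handle at about -150°. First I raise the arm clear and shut the fingers.

Request:
send_rows:
  motion:
    - {"jaw": 0,"linear": [1,-1,3],"dr": [0,0,0]}
    - {"jaw": 0,"linear": [3,-4,6],"dr": [0,0,0]}
    - {"jaw": 0,"linear": [5,-7,8],"dr": [0,0,0]}
    - {"jaw": 0,"linear": [7,-10,10],"dr": [0,0,0]}
    - {"jaw": 0,"linear": [9,-13,11],"dr": [0,0,0]}
    - {"jaw": 0,"linear": [11,-16,12],"dr": [0,0,0]}
    - {"jaw": 0,"linear": [13,-19,12],"dr": [0,0,0]}
    - {"jaw": 0,"linear": [15,-22,12],"dr": [0,0,0]}
    - {"jaw": 0,"linear": [17,-25,12],"dr": [0,0,0]}
    - {"jaw": 0,"linear": [19,-28,12],"dr": [0,0,0]}
  newtons: 20

```text
clock: 1.63
position: [0.4073, 0.3576, 0.3518]
ee_rot: [0.115, 0.698, -0.697, -0.115]
ft_force: [1.2, 0.4, -0.4]
opening: 0.002
```

Request:
send_rows:
  motion:
    - {"jaw": 0,"linear": [1,-3.6,0],"dr": [0,0,0]}
    - {"jaw": 0,"linear": [2,-7.2,0],"dr": [0,0,0]}
    - {"jaw": 0,"linear": [3,-11,0],"dr": [0,0,0]}
    - {"jaw": 0,"linear": [4,-14.6,0],"dr": [0,0,0]}
    - {"jaw": 0,"linear": [5,-18,0],"dr": [0,0,0]}
    - {"jaw": 0,"linear": [6,-22,0],"dr": [0,0,0]}
    - {"jaw": 0,"linear": [7,-26,0],"dr": [0,0,0]}
    - {"jaw": 0,"linear": [8,-30,0],"dr": [0,0,0]}
    - {"jaw": 0,"linear": [9,-34,0],"dr": [0,0,0]}
    - {"jaw": 0,"linear": [9.2,-36.6,0],"dr": [0,0,0]}

```text
clock: 2.47
position: [0.4991, -0.0097, 0.3514]
ee_rot: [-0.116, -0.698, 0.698, 0.115]
ft_force: [0.1, -0.1, 0.1]
opening: 0.003
```

Run:
```python
from h import *
for c in("side","top"): cv2.imwrite(f"pics/{c}1.png",snapshot(c)[:,:,::-1])
o=observe();print(o['position'],o['qpos'],o['ft_force'],o['clock'])
for c in("side","top"): print(proj(c,o['position']))
```

```text
[ 0.49868017 -0.01005467  0.35138985] [ 3.74896318e-01  5.09942673e-03 -1.59108470e-01  4.37366239e-04
 -1.40680912e+00  8.64903262e-01] [-0.92198889 -0.26473254  0.5059806 ] 2.5667
[[259.01335497 159.01599121]]
[[272.97567857 256.13822461]]
```

View pics/side1.png

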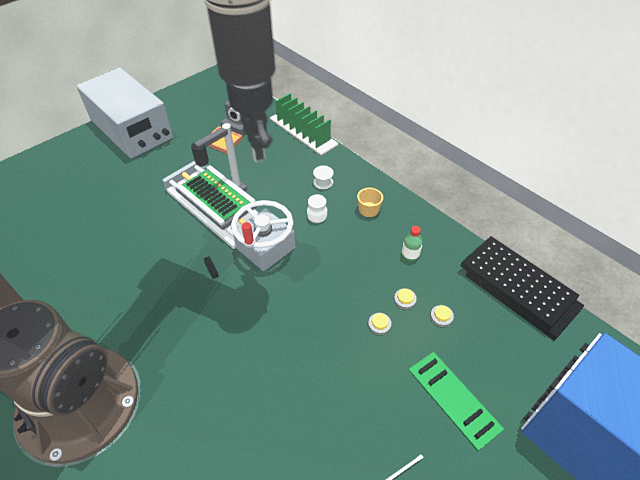

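View pics/top1.png

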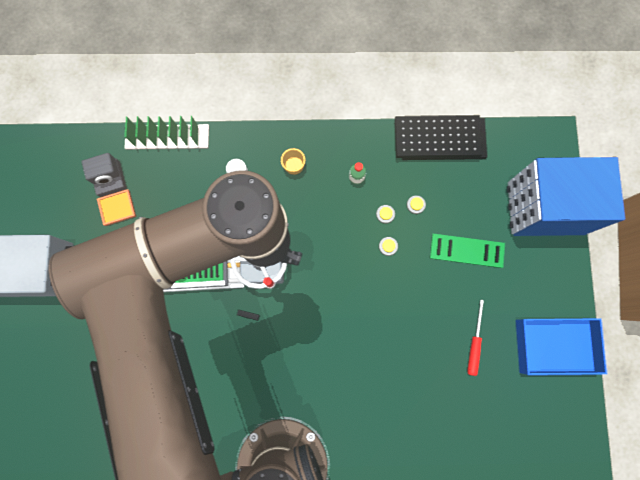

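Side picture: the shut fingertip is at (259,159), as the projection predicts, and the handle is clear at (248,233). Now I lower the fingers behind the handle to z = 0.12.

Request:
send_rows:
  motion:
    - {"jaw": 0,"linear": [0,0,-3],"dr": [0,0,0]}
    - {"jaw": 0,"linear": [0,0,-6],"dr": [0,0,0]}
    - {"jaw": 0,"linear": [0,0,-9],"dr": [0,0,0]}
    - {"jaw": 0,"linear": [0,0,-12],"dr": [0,0,0]}
    - {"jaw": 0,"linear": [0,0,-15],"dr": [0,0,0]}
    - {"jaw": 0,"linear": [0,0,-17],"dr": [0,0,0]}
    - {"jaw": 0,"linear": [0,0,-19],"dr": [0,0,0]}
    - {"jaw": 0,"linear": [0,0,-21],"dr": [0,0,0]}
    - {"jaw": 0,"linear": [0,0,-22.5],"dr": [0,0,0]}
    - {"jaw": 0,"linear": [0,0,-23.1],"dr": [0,0,0]}

```text
clock: 3.4
position: [0.4975, -0.0065, 0.1183]
ee_rot: [-0.114, -0.697, 0.698, 0.116]
ft_force: [-0.5, 0.0, 0.5]
opening: 0.001
```

Run:
```python
from h import *
cv2.imwrite("pics/side2.png",cv2.resize(snapshot("side")[80:320,120:440,::-1],None,fx=2.5,fy=2.5))
o=observe();print(o['position'],o['ft_force'],o['clock'])
hub=np.array([.527,.055]); p=o['position'][:2]
# waypoints, fingertip angle about hub, 4 calls
a0=-113
for k in range(6):
    print([ [round(float(v)*100,1) for v in hub+.068*np.array([np.cos(np.radians(a)),np.sin(np.radians(a))])-p] for a in a0-np.arange(k*70+7,k*70+71,7)] )
```

```text
[ 0.49748534 -0.00658431  0.11823759] [-0.92204272  0.40180354 -1.51649755] 3.45
[[-0.4, 0.3], [-1.1, 0.7], [-1.8, 1.3], [-2.3, 1.9], [-2.8, 2.6], [-3.2, 3.3], [-3.5, 4.1], [-3.7, 4.9], [-3.8, 5.7], [-3.8, 6.5]]
[[-3.7, 7.3], [-3.6, 8.1], [-3.3, 8.9], [-2.9, 9.7], [-2.4, 10.3], [-1.9, 11.0], [-1.2, 11.5], [-0.6, 12.0], [0.2, 12.4], [1.0, 12.7]]
[[1.8, 12.9], [2.6, 12.9], [3.4, 12.9], [4.2, 12.8], [5.1, 12.6], [5.8, 12.3], [6.6, 11.9], [7.2, 11.4], [7.8, 10.9], [8.4, 10.3]]
[[8.8, 9.6], [9.2, 8.8], [9.5, 8.0], [9.7, 7.2], [9.7, 6.4], [9.7, 5.6], [9.6, 4.7], [9.4, 3.9], [9.1, 3.2], [8.7, 2.5]]
[[8.2, 1.8], [7.6, 1.2], [6.9, 0.7], [6.2, 0.2], [5.5, -0.1], [4.7, -0.4], [3.9, -0.6], [3.1, -0.6], [2.2, -0.6], [1.4, -0.5]]
[[0.6, -0.2], [-0.1, 0.1], [-0.9, 0.5], [-1.5, 1.0], [-2.1, 1.6], [-2.6, 2.3], [-3.1, 3.0], [-3.4, 3.7], [-3.6, 4.5], [-3.8, 5.3]]
```

View pics/side2.png

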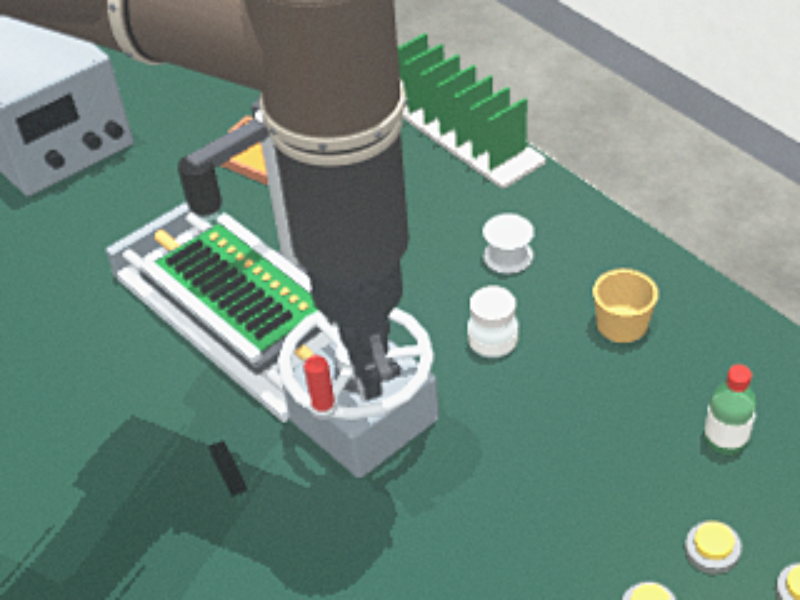

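Enlarged side picture: the fingertip at crop (370,392) is just behind the handle at crop (320,385), with no contact. I start pushing slowly.

Request:
send_rows:
  motion:
    - {"jaw": 0,"linear": [-0.2,0.1,0.1],"dr": [0,0,0]}
    - {"jaw": 0,"linear": [-0.4,0.3,0.1],"dr": [0,0,0]}
    - {"jaw": 0,"linear": [-0.8,0.5,0.1],"dr": [0,0,0]}
    - {"jaw": 0,"linear": [-1.1,0.7,0.1],"dr": [0,0,0]}
    - {"jaw": 0,"linear": [-1.4,1.0,0.1],"dr": [0,0,0]}
    - {"jaw": 0,"linear": [-1.8,1.3,0.1],"dr": [0,0,0]}
    - {"jaw": 0,"linear": [-2.1,1.6,0.1],"dr": [0,0,0]}
    - {"jaw": 0,"linear": [-2.3,1.9,0.1],"dr": [0,0,0]}
    - {"jaw": 0,"linear": [-2.6,2.2,0.1],"dr": [0,0,0]}
    - {"jaw": 0,"linear": [-2.8,2.6,0.1],"dr": [0,0,0]}

```text
clock: 4.28
position: [0.471, 0.0197, 0.1217]
ee_rot: [0.115, 0.698, -0.698, -0.115]
ft_force: [3.4, -1.0, 1.7]
opening: -0.006
```

Run:
```python
from h import *
cv2.imwrite("pics/side3.png",cv2.resize(snapshot("side")[80:320,120:440,::-1],None,fx=2.5,fy=2.5))
o=observe();print(o['position'],o['ft_force'],o['clock'])
```

```text
[0.47058898 0.02004136 0.12153134] [ 0.21394154 -0.17074438  0.42702505] 4.3333
```

View pics/side3.png

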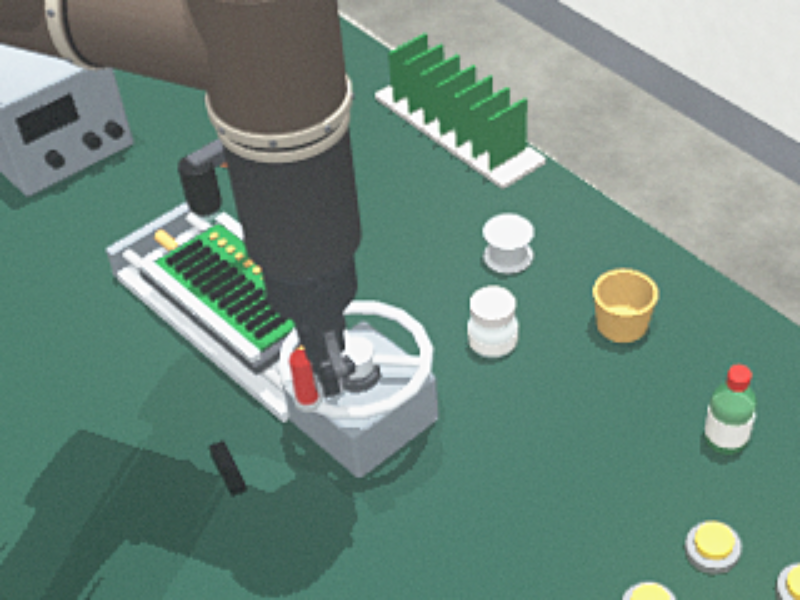

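The handle has started moving; the fingertip is at crop (330,390) against the handle at crop (305,375). I measure the lead angle and plan the rest.

```bash
cat >> h.py <<'E'
hub=np.array([.527,.055])
def red(c,name=None):
    im=snapshot(c)
    if name: cv2.imwrite(name,cv2.resize(im[80:320,120:440,::-1],None,fx=2.5,fy=2.5))
    I=im.astype(int); m=(I[...,0]>120)&(I[...,1]<95)&(I[...,2]<95)
    u,v=proj(c,[*hub,.131])[0]
    yy,xx=np.nonzero(m); k=(abs(xx-u)<60)&(abs(yy-v)<60); xx,yy=xx[k],yy[k]
    if len(xx)<10: return None
    p=atz(c,xx.mean(),yy.mean(),.131); return len(xx),p[:2],np.degrees(np.arctan2(*(p[:2]-hub)[::-1]))
E
python3 - <<'E'
from h import *
im=cv2.imread('pics/side0.png')
print(red("side"),red("top"),observe()['position'])
base=np.array([.471,.0197]); a=-148.2
for k in range(5):
    L=[]
    for i in range(10):
        a-=7; q=hub+.068*np.array([np.cos(np.radians(a)),np.sin(np.radians(a))]); L.append([round(float(v),1) for v in (q-base)*100])
    print(a,L); base=base+np.array(L[-1])/100
E
```

```text
(153, array([0.45899025, 0.04180341]), np.float64(-169.01880848940698)) None [0.47036617 0.01962338 0.12124132]
-218.2 [[-0.6, 0.7], [-0.9, 1.5], [-1.1, 2.3], [-1.2, 3.1], [-1.2, 3.9], [-1.1, 4.7], [-0.9, 5.5], [-0.6, 6.3], [-0.2, 7.1], [0.3, 7.7]]
-288.2 [[0.5, 0.7], [1.1, 1.2], [1.8, 1.7], [2.6, 2.1], [3.3, 2.3], [4.1, 2.5], [5.0, 2.6], [5.8, 2.6], [6.6, 2.5], [7.4, 2.3]]
-358.2 [[0.8, -0.3], [1.5, -0.7], [2.2, -1.2], [2.8, -1.8], [3.3, -2.4], [3.8, -3.1], [4.2, -3.8], [4.4, -4.6], [4.6, -5.4], [4.7, -6.3]]
-428.2 [[-0.0, -0.8], [-0.2, -1.6], [-0.4, -2.4], [-0.7, -3.2], [-1.1, -3.9], [-1.6, -4.6], [-2.2, -5.2], [-2.8, -5.7], [-3.5, -6.1], [-4.3, -6.5]]
-498.2 [[-0.8, -0.2], [-1.6, -0.4], [-2.4, -0.5], [-3.2, -0.4], [-4.1, -0.3], [-4.8, -0.1], [-5.6, 0.3], [-6.3, 0.7], [-7.0, 1.2], [-7.6, 1.8]]
```

Request:
send_rows:
  motion:
    - {"jaw": 0,"linear": [-0.6,0.7,0],"dr": [0,0,0]}
    - {"jaw": 0,"linear": [-0.9,1.5,0],"dr": [0,0,0]}
    - {"jaw": 0,"linear": [-1.1,2.3,0],"dr": [0,0,0]}
    - {"jaw": 0,"linear": [-1.2,3.1,0],"dr": [0,0,0]}
    - {"jaw": 0,"linear": [-1.2,3.9,0],"dr": [0,0,0]}
    - {"jaw": 0,"linear": [-1.1,4.7,0],"dr": [0,0,0]}
    - {"jaw": 0,"linear": [-0.9,5.5,0],"dr": [0,0,0]}
    - {"jaw": 0,"linear": [-0.6,6.3,0],"dr": [0,0,0]}
    - {"jaw": 0,"linear": [-0.2,7.1,0],"dr": [0,0,0]}
    - {"jaw": 0,"linear": [0.3,7.7,0],"dr": [0,0,0]}

```text
clock: 5.27
position: [0.4739, 0.0972, 0.1211]
ee_rot: [-0.115, -0.698, 0.698, 0.115]
ft_force: [-2.3, -2.6, 1.0]
opening: -0.0
```

Run:
```python
from h import *
print(red("side","pics/side4.png"),red("top"));o=observe();print(o['position'],o['ft_force'],o['qpos'])
```

```text
None None
[0.47482474 0.09760631 0.12115506] [1.11898627 0.13333393 0.0163861 ] [ 6.09459807e-01  1.51349595e-01 -5.49757183e-01 -1.10995933e-04
 -8.68973631e-01  6.35353580e-01]
```

View pics/side4.png

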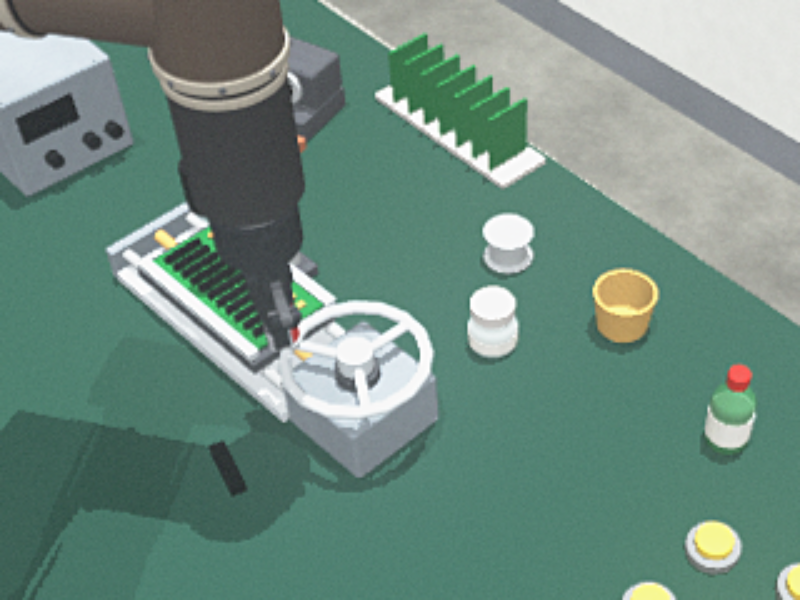

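The handle shows just behind the fingers at crop (293,330) and is still being pushed. I go on.

Request:
send_rows:
  motion:
    - {"jaw": 0,"linear": [0.5,0.7,0],"dr": [0,0,0]}
    - {"jaw": 0,"linear": [1.1,1.2,0],"dr": [0,0,0]}
    - {"jaw": 0,"linear": [1.8,1.7,0],"dr": [0,0,0]}
    - {"jaw": 0,"linear": [2.6,2.1,0],"dr": [0,0,0]}
    - {"jaw": 0,"linear": [3.3,2.3,0],"dr": [0,0,0]}
    - {"jaw": 0,"linear": [4.1,2.5,0],"dr": [0,0,0]}
    - {"jaw": 0,"linear": [5.0,2.6,0],"dr": [0,0,0]}
    - {"jaw": 0,"linear": [5.8,2.6,0],"dr": [0,0,0]}
    - {"jaw": 0,"linear": [6.6,2.5,0],"dr": [0,0,0]}
    - {"jaw": 0,"linear": [7.4,2.3,0],"dr": [0,0,0]}

```text
clock: 6.2
position: [0.5485, 0.1192, 0.1211]
ee_rot: [-0.115, -0.698, 0.698, 0.115]
ft_force: [-2.7, -0.2, -1.7]
opening: -0.001
```

Run:
```python
from h import *
print(red("side","pics/side5.png"),red("top"));o=observe();print(o['position'],o['ft_force'],o['qpos'])
```

```text
(119, array([0.56445038, 0.10214894]), np.float64(51.53990205971326)) None
[0.54949829 0.11909749 0.12141893] [-0.38899952 -0.63740956 -0.2107163 ] [ 5.61964161e-01  2.71437242e-01 -3.87269378e-01  7.40336849e-04
 -9.10861293e-01  6.81128301e-01]
```

View pics/side5.png

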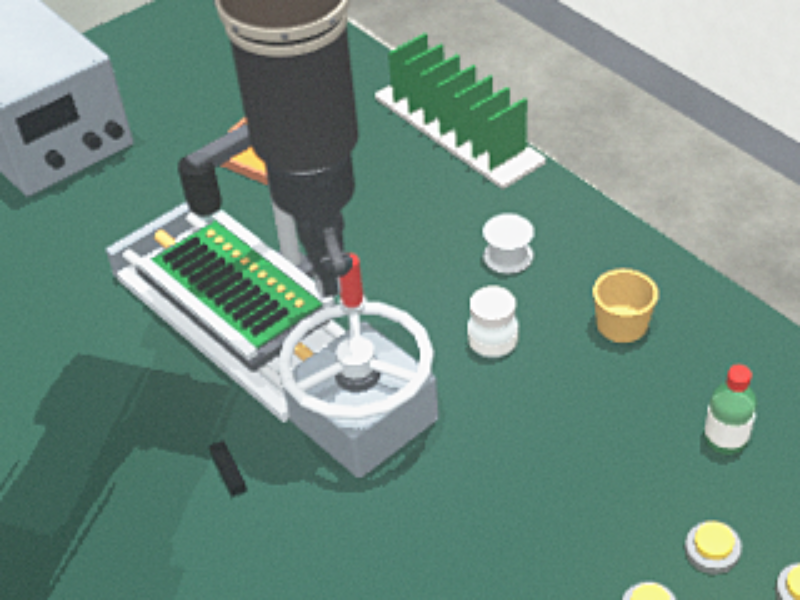

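The handle is at crop (352,282), beyond the hub, and is being pushed with about 2.7 N. I continue round the far side.

Request:
send_rows:
  motion:
    - {"jaw": 0,"linear": [0.8,-0.3,0],"dr": [0,0,0]}
    - {"jaw": 0,"linear": [1.5,-0.7,0],"dr": [0,0,0]}
    - {"jaw": 0,"linear": [2.2,-1.2,0],"dr": [0,0,0]}
    - {"jaw": 0,"linear": [2.8,-1.8,0],"dr": [0,0,0]}
    - {"jaw": 0,"linear": [3.3,-2.4,0],"dr": [0,0,0]}
    - {"jaw": 0,"linear": [3.8,-3.1,0],"dr": [0,0,0]}
    - {"jaw": 0,"linear": [4.2,-3.8,0],"dr": [0,0,0]}
    - {"jaw": 0,"linear": [4.4,-4.6,0],"dr": [0,0,0]}
    - {"jaw": 0,"linear": [4.6,-5.4,0],"dr": [0,0,0]}
    - {"jaw": 0,"linear": [4.7,-6.3,0],"dr": [0,0,0]}

```text
clock: 7.13
position: [0.5953, 0.0556, 0.1215]
ee_rot: [0.115, 0.698, -0.698, -0.115]
ft_force: [0.4, 3.0, -0.0]
opening: 0.0
```

Run:
```python
from h import *
print(red("side","pics/side6.png"),red("top"));o=observe();print(o['position'],o['ft_force'],o['qpos'])
```

```text
(171, array([0.5911261 , 0.03180403]), np.float64(-19.886288775232412)) None
[0.59477161 0.0546574  0.12134886] [0.34582877 0.50930776 0.69812726] [ 4.18821518e-01  3.24701417e-01 -3.08680188e-01  5.01419749e-04
 -9.37590378e-01  8.23709686e-01]
```

View pics/side6.png

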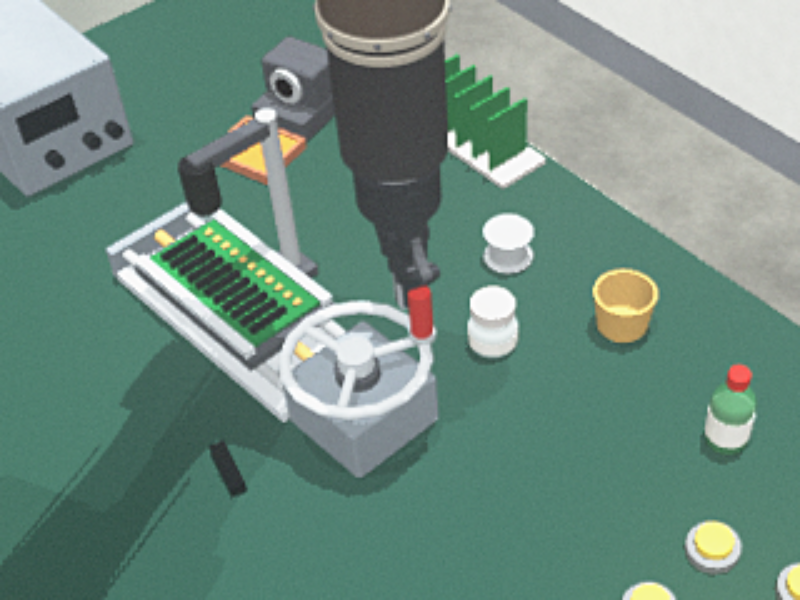

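The handle is at crop (421,312), i.e. −20°, leading the finger by about 20°. I continue.

Request:
send_rows:
  motion:
    - {"jaw": 0,"linear": [0,-0.8,0],"dr": [0,0,0]}
    - {"jaw": 0,"linear": [-0.2,-1.6,0],"dr": [0,0,0]}
    - {"jaw": 0,"linear": [-0.4,-2.4,0],"dr": [0,0,0]}
    - {"jaw": 0,"linear": [-0.7,-3.2,0],"dr": [0,0,0]}
    - {"jaw": 0,"linear": [-1.1,-3.9,0],"dr": [0,0,0]}
    - {"jaw": 0,"linear": [-1.6,-4.6,0],"dr": [0,0,0]}
    - {"jaw": 0,"linear": [-2.2,-5.2,0],"dr": [0,0,0]}
    - {"jaw": 0,"linear": [-2.8,-5.7,0],"dr": [0,0,0]}
    - {"jaw": 0,"linear": [-3.5,-6.1,0],"dr": [0,0,0]}
    - {"jaw": 0,"linear": [-4.3,-6.5,0],"dr": [0,0,0]}

```text
clock: 8.07
position: [0.5512, -0.0092, 0.1214]
ee_rot: [0.115, 0.698, -0.698, -0.115]
ft_force: [2.7, 0.5, 0.3]
opening: 0.005
```

Run:
```python
from h import *
print(red("side","pics/side7.png"),red("top"));o=observe();print(o['position'],o['ft_force'],o['clock'])
d=o['position'][:2]-hub; print(np.degrees(np.arctan2(d[1],d[0])))
```

```text
(174, array([ 0.52958844, -0.0121728 ]), np.float64(-87.7932543558615)) (52, array([ 0.52453545, -0.01435959]), np.float64(-92.03503162533204))
[ 0.54973337 -0.00953299  0.12127719] [0.40642051 0.21529425 0.11604707] 8.1667
-70.59390338591938
```

View pics/side7.png

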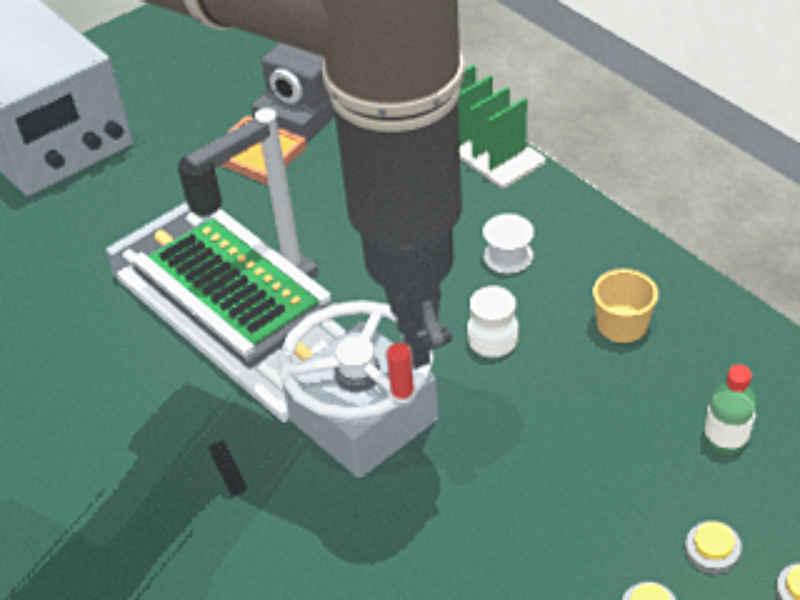

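Run:
```python
from h import *
b=np.array([.5505,-.0095])
print([[round(float(v)*100,1) for v in hub+.068*np.array([np.cos(np.radians(a)),np.sin(np.radians(a))])-b] for a in [-77,-84,-91,-98,-105,-111,-116,-120,-123,-125]])
```

```text
[[-0.8, -0.2], [-1.6, -0.3], [-2.5, -0.3], [-3.3, -0.3], [-4.1, -0.1], [-4.8, 0.1], [-5.3, 0.3], [-5.7, 0.6], [-6.1, 0.7], [-6.3, 0.9]]
```

Request:
send_rows:
  motion:
    - {"jaw": 0,"linear": [-0.8,-0.2,0],"dr": [0,0,0]}
    - {"jaw": 0,"linear": [-1.6,-0.3,0],"dr": [0,0,0]}
    - {"jaw": 0,"linear": [-2.5,-0.3,0],"dr": [0,0,0]}
    - {"jaw": 0,"linear": [-3.3,-0.3,0],"dr": [0,0,0]}
    - {"jaw": 0,"linear": [-4.1,-0.1,0],"dr": [0,0,0]}
    - {"jaw": 0,"linear": [-4.8,0.1,0],"dr": [0,0,0]}
    - {"jaw": 0,"linear": [-5.3,0.3,0],"dr": [0,0,0]}
    - {"jaw": 0,"linear": [-5.7,0.6,0],"dr": [0,0,0]}
    - {"jaw": 0,"linear": [-6.1,0.7,0],"dr": [0,0,0]}
    - {"jaw": 0,"linear": [-6.3,0.9,0],"dr": [0,0,0]}

```text
clock: 9.0
position: [0.4881, 0.0004, 0.1213]
ee_rot: [-0.115, -0.698, 0.698, 0.115]
ft_force: [2.0, -1.7, -0.4]
opening: -0.0
```

Run:
```python
from h import *
print(red("side","pics/side8.png"),red("top","pics/top8.png"));o=observe();print(o['position'],o['ft_force'],o['clock'])
d=o['position'][:2]-hub; print(np.degrees(np.arctan2(d[1],d[0])))
# same measure on the very first picture
for c in("side","top"):
    I=cv2.imread(f'pics/{c}0.png')[:,:,::-1].astype(int); m=(I[...,0]>120)&(I[...,1]<95)&(I[...,2]<95)
    u,v=proj(c,[*hub,.131])[0]; yy,xx=np.nonzero(m); k=(abs(xx-u)<60)&(abs(yy-v)<60)
    p=atz(c,xx[k].mean(),yy[k].mean(),.131)[:2]; e=p-hub; print(c,k.sum(),p,np.degrees(np.arctan2(e[1],e[0])))
```

```text
(182, array([0.47195105, 0.01619768]), np.float64(-144.82116282913665)) None
[4.87988325e-01 4.72659944e-04 1.21168656e-01] [ 0.24818015 -0.41208788 -0.02630741] 9.1
-125.58188754819128
side 136 [0.46362679 0.02014503] -151.1894129001023
top 16 [0.46113002 0.01899946] -151.34165710437975
```

View pics/side8.png

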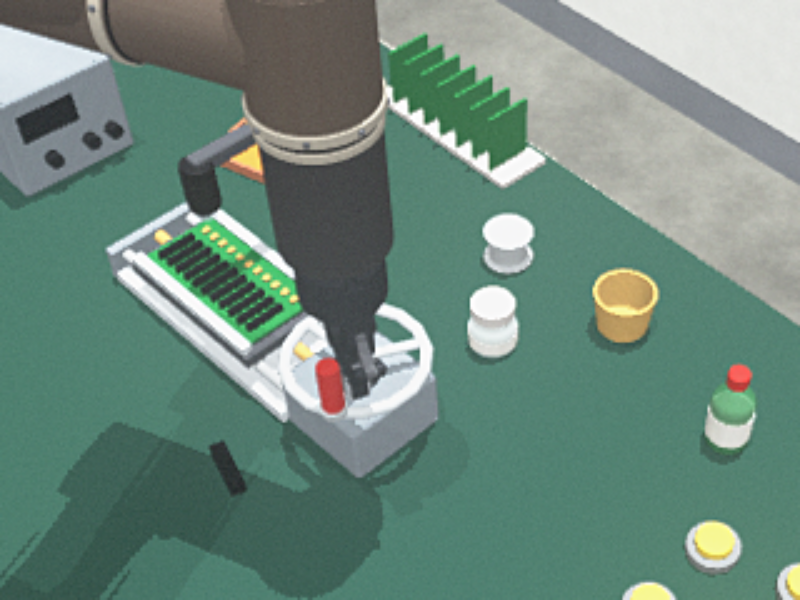

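```bash
cat >> h.py <<'E'
def shift(c):
    """pixel shift of handle relative to the start, by template"""
    a=cv2.imread(f'pics/{c}0.png'); b=np.ascontiguousarray(snapshot(c)[:,:,::-1])
    red=lambda i: np.clip(i[...,2].astype(np.float32)-np.maximum(i[...,0],i[...,1]),0,255)
    def cen(i):
        r=red(i); u,v=proj(c,[.467,.021,.131])[0].astype(int); w=r[v-25:v+25,u-25:u+25]; w=np.where(w>30,w,0)
        ys,xs=np.mgrid[v-25:v+25,u-25:u+25]; return np.array([(w*xs).sum(),(w*ys).sum()])/w.sum(),w.sum()
    (p,s),(q,t)=cen(a),cen(b); P,Q=atz(c,*p,.131)[:2],atz(c,*q,.131)[:2]
    return q-p,s,t,P,Q,np.linalg.norm(P-Q),np.degrees(np.arctan2(*(Q-hub)[::-1])-np.arctan2(*(P-hub)[::-1]))
E
python3 - <<'E'
from h import *
print(shift("side"))
d=observe()['position'][:2]-hub
for k in (2,4,6,8):
    a=np.radians(-125.6-k); print(k,100*(.068*np.array([np.cos(a),np.sin(a)])-d))
E
```

```text
(array([4.10466538, 1.28664793]), np.float32(23100.0), np.float32(23483.0), array([0.46717612, 0.02756693]), array([0.47161768, 0.01826407]), np.float64(0.010308773537958468), np.float64(8.922444596476721))
2 [-0.26408431  0.07558226]
4 [-0.44958033  0.22366178]
6 [-0.62979544  0.37812482]
8 [-0.80451009  0.53878318]
```

Request:
send_rows:
  motion:
    - {"jaw": 0,"linear": [-0.1,0.1,0],"dr": [0,0,0]}
    - {"jaw": 0,"linear": [-0.2,0.2,0],"dr": [0,0,0]}
    - {"jaw": 0,"linear": [-0.3,0.2,0],"dr": [0,0,0]}
    - {"jaw": 0,"linear": [-0.4,0.3,0],"dr": [0,0,0]}
    - {"jaw": 0,"linear": [-0.5,0.3,0],"dr": [0,0,0]}
    - {"jaw": 0,"linear": [-0.6,0.4,0],"dr": [0,0,0]}
    - {"jaw": 0,"linear": [-0.7,0.5,0],"dr": [0,0,0]}
    - {"jaw": 0,"linear": [-0.8,0.5,0],"dr": [0,0,0]}
    - {"jaw": 0,"linear": [-0.8,0.5,0],"dr": [0,0,0]}
    - {"jaw": 0,"linear": [-0.8,0.5,0],"dr": [0,0,0]}

```text
clock: 9.98
position: [0.4804, 0.0052, 0.1213]
ee_rot: [-0.115, -0.698, 0.698, 0.115]
ft_force: [0.1, -1.2, -0.4]
opening: 0.0
```

Run:
```python
from h import *
print(shift("side")); print(observe()['position'],observe()['ft_force'])
```

```text
(array([0.4557537 , 0.70787427]), np.float32(23100.0), np.float32(22473.0), array([0.46717612, 0.02756693]), array([0.46665083, 0.02519438]), np.float64(0.0024300038589181914), np.float64(1.6496488072455222))
[0.48043749 0.00522769 0.12126761] [-0.01168364  0.05121165 -0.73451127]
```

The handle is within about 2 mm of its start. I back off along the circle and rise, then check with both cameras.

Request:
send_rows:
  motion:
    - {"jaw": 0,"linear": [0.5,-0.5,0],"dr": [0,0,0]}
    - {"jaw": 0,"linear": [1.2,-1.2,0],"dr": [0,0,0]}
    - {"jaw": 0,"linear": [2.0,-2.0,0.2],"dr": [0,0,0]}
    - {"jaw": 0,"linear": [2.0,-2.5,3],"dr": [0,0,0]}
    - {"jaw": 0,"linear": [2.0,-3,6],"dr": [0,0,0]}
    - {"jaw": 0,"linear": [2.5,-6,8],"dr": [0,0,0]}
    - {"jaw": 0,"linear": [4,-10,8],"dr": [0,0,0]}
    - {"jaw": 0,"linear": [5,-14,8],"dr": [0,0,0]}
    - {"jaw": 0,"linear": [6,-18,8],"dr": [0,0,0]}
    - {"jaw": 0,"linear": [7,-22,8],"dr": [0,0,0]}

```text
clock: 10.87
position: [0.5514, -0.2178, 0.2016]
ee_rot: [0.115, 0.698, -0.698, -0.115]
ft_force: [0.8, 0.4, -0.9]
opening: 0.003
```

Run:
```python
from h import *
print(shift("side")); print(shift("top"));
cv2.imwrite("pics/side9.png",snapshot("side")[:,:,::-1]);cv2.imwrite("pics/top9.png",snapshot("top")[:,:,::-1]);print(observe()['position'],observe()['ft_force'],observe()['clock'])
```

```text
(array([0.54153635, 0.20294185]), np.float32(23100.0), np.float32(22807.0), array([0.46717612, 0.02756693]), array([0.46770326, 0.02625864]), np.float64(0.0014105031341987936), np.float64(1.2251749220314805))
(array([nan, nan]), np.float32(9910.0), np.float32(0.0), array([0.46732231, 0.02574476]), array([nan, nan]), np.float64(nan), np.float64(nan))
[ 0.55063125 -0.2171653   0.2005181 ] [-0.23446681  0.13654638  0.622014  ] 11.0667h.py:33: RuntimeWarning: invalid value encountered in divide
  ys,xs=np.mgrid[v-25:v+25,u-25:u+25]; return np.array([(w*xs).sum(),(w*ys).sum()])/w.sum(),w.sum()
```

View pics/side9.png

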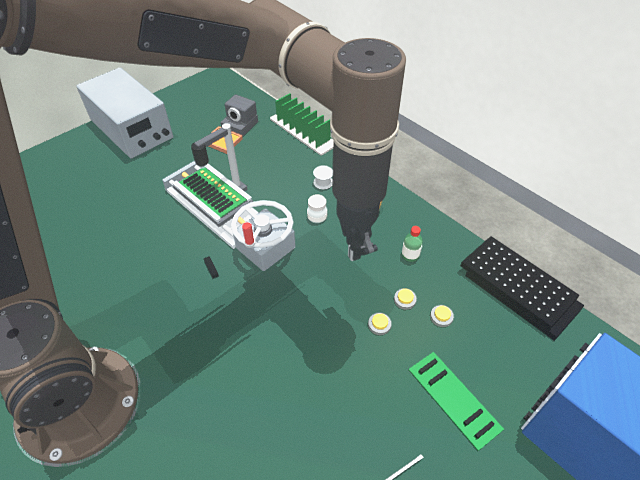

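View pics/top9.png

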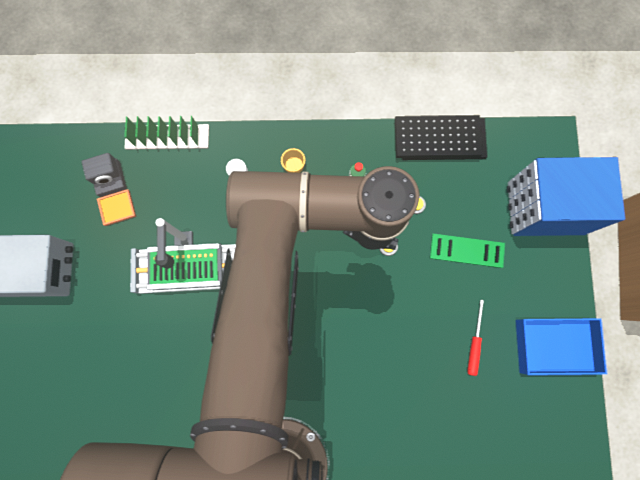

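The handle is back at (248,233) in the side picture, 1.4 mm from its start; the top view is hidden by the arm. Now I refine button A.

Run:
```python
from h import *
pts={}
for c,g in(("side",(380,322)),("top",(389,246))):
    I=cv2.imread(f'pics/{c}0.png'); h=cv2.cvtColor(I,cv2.COLOR_BGR2HSV)
    m=cv2.inRange(h,(20,70,120),(38,255,255)); n,l,s,ce=cv2.connectedComponentsWithStats(m)
    i=min(range(1,n),key=lambda i:np.hypot(*(ce[i]-g))); pts[c]=ce[i]; print(c,s[i],ce[i],atz(c,*ce[i],.022))
print(tri(pts['side'],pts['top']))
o=observe()['position'];print(o,(np.array([.5725,-.2935,.03])-o)*100)
```

```text
side [372 314  16  16 201] [379.60199005 321.17910448] [ 0.5716736  -0.29462623  0.022     ]
top [382 239  13  13 134] [388.25373134 245.19402985] [ 0.57410269 -0.29223348  0.022     ]
(array([ 0.57482501, -0.2927718 ,  0.01620099]), np.float64(0.0005837126629086424))
[ 0.55063125 -0.2171653   0.2005181 ] [  2.1868746   -7.63346959 -17.05180966]
```

Request:
send_rows:
  motion:
    - {"jaw": 0,"linear": [1,-3.5,0],"dr": [0,0,0]}
    - {"jaw": 0,"linear": [2.2,-7.6,0],"dr": [0,0,0]}
    - {"jaw": 0,"linear": [2.2,-7.6,-3],"dr": [0,0,0]}
    - {"jaw": 0,"linear": [2.2,-7.6,-6],"dr": [0,0,0]}
    - {"jaw": 0,"linear": [2.2,-7.6,-9],"dr": [0,0,0]}
    - {"jaw": 0,"linear": [2.2,-7.6,-12],"dr": [0,0,0]}
    - {"jaw": 0,"linear": [2.2,-7.6,-14],"dr": [0,0,0]}
    - {"jaw": 0,"linear": [2.2,-7.6,-15.5],"dr": [0,0,0]}
    - {"jaw": 0,"linear": [2.2,-7.6,-16.3],"dr": [0,0,0]}
    - {"jaw": 0,"linear": [2.2,-7.6,-16.5],"dr": [0,0,0]}

```text
clock: 11.9
position: [0.5721, -0.29, 0.0349]
ee_rot: [0.114, 0.698, -0.698, -0.116]
ft_force: [0.4, 0.9, 0.1]
opening: 0.005
```

Run:
```python
from h import *
cv2.imwrite("pics/side10.png",cv2.resize(snapshot("side")[230:390,280:480,::-1],None,fx=3.5,fy=3.5))
print(shift("side"),observe()['position'],observe()['ft_force'],observe()['clock'])
```

```text
(array([0.5779462 , 0.20359248]), np.float32(23100.0), np.float32(22686.0), array([0.46717612, 0.02756693]), array([0.46776216, 0.02620149]), np.float64(0.0014858946478172597), np.float64(1.2922548011627455)) [ 0.57311101 -0.29047003  0.03665395] [-0.57761536  1.14451714  0.88863548] 12.0
```

View pics/side10.png

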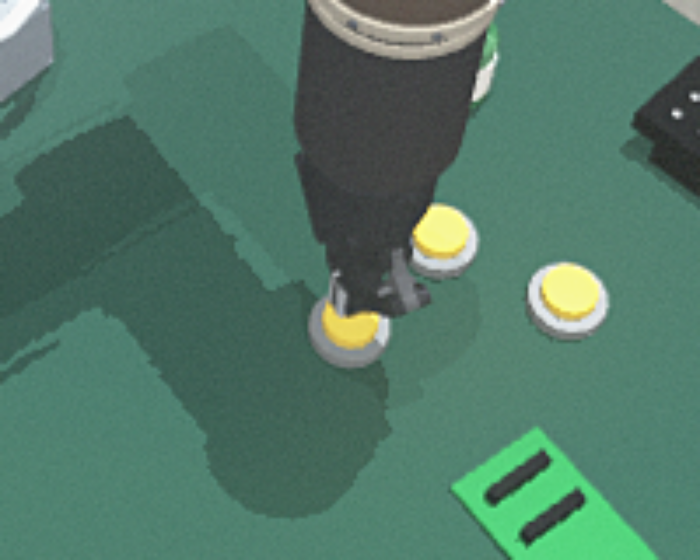

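The fingertips are above the nearest button, at crop (350,320). I press slowly.

Request:
send_rows:
  motion:
    - {"jaw": 0,"linear": [0,-0.3,-0.5],"dr": [0,0,0]}
    - {"jaw": 0,"linear": [0,-0.3,-1.0],"dr": [0,0,0]}
    - {"jaw": 0,"linear": [0,-0.3,-1.2],"dr": [0,0,0]}
    - {"jaw": 0,"linear": [0,-0.3,-1.4],"dr": [0,0,0]}
    - {"jaw": 0,"linear": [0,-0.3,-1.5],"dr": [0,0,0]}
    - {"jaw": 0,"linear": [0,-0.3,-1.6],"dr": [0,0,0]}
    - {"jaw": 0,"linear": [0,-0.3,-1.7],"dr": [0,0,0]}
    - {"jaw": 0,"linear": [0,-0.3,-1.8],"dr": [0,0,0]}
    - {"jaw": 0,"linear": [0,-0.3,-1.9],"dr": [0,0,0]}
    - {"jaw": 0,"linear": [0,-0.3,-1.9],"dr": [0,0,0]}

```text
clock: 12.83
position: [0.5727, -0.2938, 0.0173]
ee_rot: [-0.115, -0.698, 0.698, 0.115]
ft_force: [-1.8, -0.8, 3.2]
opening: 0.002
```

Run:
```python
from h import *
cv2.imwrite("pics/side11.png",cv2.resize(snapshot("side")[230:390,280:480,::-1],None,fx=3.5,fy=3.5))
for _ in range(3): snapshot("side"); o=observe(); print(o['position'],o['ft_force'],o['clock'])
```

```text
[ 0.57271297 -0.29380097  0.01744604] [-0.12315508  0.03224964  3.6783467 ] 12.9333
[ 0.57272814 -0.29381417  0.01745837] [-1.2636957  -0.31433803  2.86868796] 12.9833
[ 0.57274106 -0.29384082  0.01745784] [-1.31627172 -1.17269266  3.07046679] 13.0333
```

The force is about 3.2 N, so the button is nearly down. I go 3 mm further, then release.

Request:
send_rows:
  motion:
    - {"jaw": 0,"linear": [0,0,-0.05],"dr": [0,0,0]}
    - {"jaw": 0,"linear": [0,0,-0.1],"dr": [0,0,0]}
    - {"jaw": 0,"linear": [0,0,-0.15],"dr": [0,0,0]}
    - {"jaw": 0,"linear": [0,0,-0.2],"dr": [0,0,0]}
    - {"jaw": 0,"linear": [0,0,-0.25],"dr": [0,0,0]}
    - {"jaw": 0,"linear": [0,0,-0.3],"dr": [0,0,0]}
    - {"jaw": 0,"linear": [0,0,-0.3],"dr": [0,0,0]}
    - {"jaw": 0,"linear": [0,0,-0.3],"dr": [0,0,0]}
    - {"jaw": 0,"linear": [0,0,-0.3],"dr": [0,0,0]}
    - {"jaw": 0,"linear": [0,0,-0.3],"dr": [0,0,0]}

```text
clock: 13.87
position: [0.5728, -0.2939, 0.0159]
ee_rot: [-0.115, -0.698, 0.698, 0.115]
ft_force: [-5.4, 1.6, 15.7]
opening: -0.002
```

Run:
```python
from h import *
for _ in range(3): snapshot("side"); o=observe(); print(o['position'],o['ft_force'],o['clock'])
```

```text
[ 0.57279825 -0.29386561  0.01588361] [-5.61721209  2.25579371 15.7989386 ] 13.9167
[ 0.57277665 -0.29387112  0.01586554] [-5.39444519  2.4957866  15.67883356] 13.9667
[ 0.57279762 -0.29388497  0.01588491] [-4.0941852   2.55845305 16.11078289] 14.0167
```

Bottomed out: z = 15.9 mm with about 16 N on the stop. I lift off and clear.

Request:
send_rows:
  motion:
    - {"jaw": 0,"linear": [0,0,0.3],"dr": [0,0,0]}
    - {"jaw": 0,"linear": [0,0,0.8],"dr": [0,0,0]}
    - {"jaw": 0,"linear": [0,0,1.5],"dr": [0,0,0]}
    - {"jaw": 0,"linear": [0,0,3],"dr": [0,0,0]}
    - {"jaw": 0,"linear": [0,0,6],"dr": [0,0,0]}
    - {"jaw": 0,"linear": [0,0,9],"dr": [0,0,0]}
    - {"jaw": 0,"linear": [0,0,12],"dr": [0,0,0]}
    - {"jaw": 0,"linear": [0,0,15],"dr": [0,0,0]}
    - {"jaw": 0,"linear": [0,0,17],"dr": [0,0,0]}
    - {"jaw": 0,"linear": [0,0,18],"dr": [0,0,0]}

```text
clock: 14.85
position: [0.5739, -0.294, 0.198]
ee_rot: [-0.117, -0.698, 0.698, 0.113]
ft_force: [0.5, -0.2, 0.0]
opening: 0.001
```

Run:
```python
from h import *
a=cv2.imread('pics/side0.png');b=np.ascontiguousarray(snapshot("side")[:,:,::-1])
cv2.imwrite("pics/side12.png",np.hstack([cv2.resize(i[150:260,150:300],None,fx=2.6,fy=2.6) for i in(a,b)]))
cv2.imwrite("pics/side13.png",b)
print(shift("side"))
# board feed: translation of connector pattern
f,=[0]; g=lambda i:cv2.cvtColor(i,cv2.COLOR_BGR2GRAY)
P=proj("side",[[.512,.235,.06],[.511,.250,.06]]); print("expect px for 15mm",P[1]-P[0])
t=g(a)[168:232,172:252]; fl=cv2.calcOpticalFlowFarneback(g(a),g(b),None,.5,3,15,5,5,1.1,0)[185:215,200:230]; print("flow",np.median(fl,axis=(0,1)))
print(observe()['position'],observe()['ft_force'],observe()['joint_vel'].round(3))
```

```text
(array([0.55676725, 0.20232242]), np.float32(23100.0), np.float32(22739.0), array([0.46717612, 0.02756693]), array([0.46772951, 0.02623684]), np.float64(0.0014406186929793363), np.float64(1.252187516268903))
expect px for 15mm [-3.64913281 -2.82413145]
flow [ 0.0110245  -0.00775074]
[ 0.57363172 -0.2938216   0.19634666] [ 0.12580784 -0.58178203 -0.00748315] [-0.001  0.038 -0.051 -0.016  0.031 -0.001]
```

View pics/side12.png

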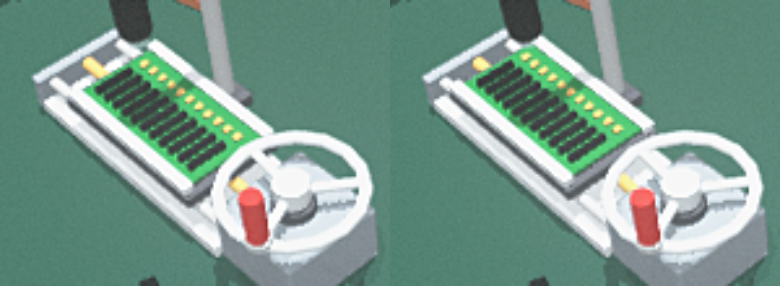

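View pics/side13.png

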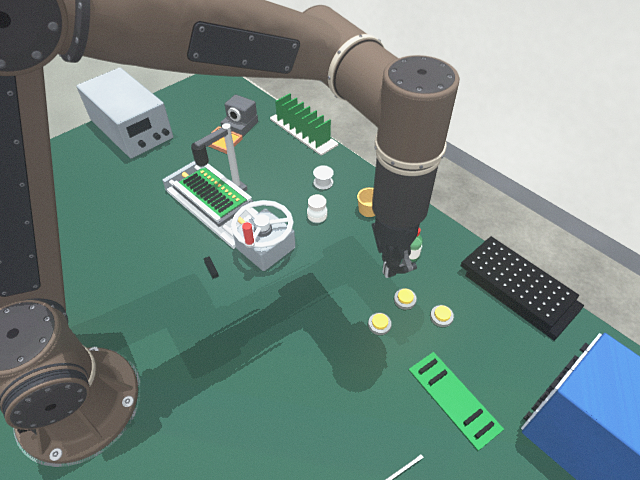

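The handle sits where it began, the board has visibly moved one row on towards the far end, and the button is up. The flow check read 0 because the pattern repeats every 15 mm, so a one-row step is invisible to it. Nothing is being touched, so I hand in.

```bash
python3 -c "
from cell import *
snapshot('side');print(observe()['joint_vel'].round(3));print(close_job())"
```

```text
[ 0.003  0.03  -0.034 -0.008  0.009 -0.   ]
the job is handed in; nothing more can be done
None
```

I turned the wheel one full clockwise turn, pressed the picture button fully down and let it up, then handed the job in; no verdict was reported. Total time was about 15 s.

- **Wheel:** I pushed the handle round with shut fingertips, at about 2 to 4 N, then backed off. The side camera puts the handle about 1.4 mm (1.3°) short of where it began. The arm hid the handle from the top camera, so that second check is missing.
- **Board:** side by side, the first and last pictures show the board has moved on along the feed. The optical-flow check read about zero, which is what a shift of exactly one 15 mm row would give, so it neither confirms nor denies the distance.
- **Button:** of the three look-alikes I took the one nearest the base, at about (0.573, −0.293). The force was about 3 N on the spring and then about 16 N on the stop, with the fingertips at 15.9 mm. It was up again in the last picture.
- **Loose things:** I saw none of them moved in the last picture. The arm partly hides the tin and the flux bottle there.

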